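Take the lift-off lid from the parts case and stand it in the lid rack

ROBOT

A 6-joint arm with a two-finger parallel gripper is mounted at the origin on the work surface. World frame = base frame: x ahead of the robot, y to its left, z up, the work surface at z = 0. Lengths are in m, angles in rad, forces in N, time in s.
With the tool pointing down it reaches from about 0.35 to 0.775 m from the base axis. Payload 5.5 kg.
Tool frame: the origin (TCP) lies between the finger pads; the fingertips stand 19 mm ahead of it and the grasp point (between the pads) is the TCP (env.tcp_to_tips is the distance from the TCP to the fingertips, in m); z points along the fingers, y is the direction in which the jaws open and shut (so a half turn about z gives the same grasp; the last joint's range is limited). The gripper opens to 85 mm and grips with 20 to 120 N. Pads are 22 mm wide; open, the fingers measure 114 mm over their backs; the gripper's body (76 mm by 85 mm) begins 54 mm behind the grasp point. The pads swing forward as they close: fully open they stand 13 mm farther back than shut.
Start: joints at [-1.38, 0.313, 0.046, 1.304, 0, 1.431], TCP at [0.187, -0.544, 0.25] pointing down, gripper open.
Joint ranges: [-2.76, 2.76], [-0.86, 1.69], [-1.03, 1.26], [-2.2, 2.34], [-1.47, 1.5], [-3.14, 3.14]. Speed limits (rad/s): [2.57, 2.57, 3.14, 3.14, 3.14, 3.14].

INTERFACE

Orientations are given as a unit quaternion [w, x, y, z].
In Python, from workcell import env, eyes, job gives the robot as it stands. The module is installed in compiled form; this text tells all that it offers.
- The arm moves only by the tool move_arm, never from a script. Its argument "commands" is a list of rows, each a list of 3 entries, a list of its own where there are three numbers: the shift along the world's x, y, z as a fraction of full scale, then the turn, a rotation vector about the world's x, y, z as a fraction of full scale, then the gripper command: -1 is shut, 1 is fully open, values between are in proportion. In form: [[[x, y, z], [wx, wy, wz], gripper], ...]. A call has 1 to 5 rows; each row shifts and turns the commanded pose from where the row before left it; what a row does not reach is not made up. Full scale, the value 1, is 0.04 m for a shift and 8 degrees for a turn. A row lasts 1/10 s, in which the tool goes at most 50 mm and 8.59 degrees, less where a joint would pass 70% of its speed; a pose out of reach is approached as far as the arm can. A call with a number of a shift or a turn outside -1 to 1 is refused whole. A call with a gripper value outside its range is refused whole. The fingers move at their own pace and stop on an object; "newtons" is the grip in N (left out, the last holds). Time passes only in rows, so rows that do not move let the fingers close. It gives the time, the measured TCP pose, the force and the opening at its end, in the units of the state.
- env.get_state(): the state, without advancing time (a new reading comes with each control period).
- eyes.read_camera(name): name is "scene" or "side" or "wrist"; returns a dict with "frame" (480x640x3 uint8, red, green, blue), "mtx" (3x3 intrinsics, pixels), "camera_from_world" (4x4, takes a point from world to camera coordinates); the wrist camera has in their place "mount" (4x4, takes a point from camera to tool coordinates, whose origin is the TCP and whose axes are the flange's). Camera axes: x right, y down, z forward; pixel columns grow to the right and rows downward; lengths in m; the calibration is good to about 2 mm. The wrist camera is an equidistant fisheye: a pixel r from the principal point sees the ray r / f radians off the axis. A picture is of the moment at which its call begins: read the wrist's pose just before it. There is no depth.
- job.hand_in(): hands the job in, once; it reports no verdict.
The state is a dict: "clock": time; "joint_pos": joint angles; "qvel": joint speeds; "tau": joint torques, N m; "tcp_pos": TCP position; "orientation": TCP orientation; "wrist_force": force on the tool from outside, world axes, zero at the start; "ft_torque": the same for the moment, N m; "finger_gap": finger opening in m.
Only numpy, scipy, OpenCV 4.12 (cv2) and the standard library are available. Lean on these libraries where they do the work, as an engineer would, in place of code of your own. Each camera call takes 0.05 s, during which the arm holds its last target.

TASK

Take the lid off the shallow parts case: raise it by its bar handle to vertical, then, without forcing it, rock it a little about vertical until you feel its stud meet the keeper's hidden notch and it lifts up off its hinge pins. Lower it, do not drop it, into the empty bay of the steel rack so that it stands there upright, handle on top, and let go; leave everything else on the bench where it is.

Things in the scene. Friction and masses are not known exactly. Their poses are not given: they have to be found in the camera images.
- case: grey plastic parts case, fixed to the bench: open tray 130 (x) x 240 (y) x 80 mm high, holding small cartons, covered by the lid. Origin: centre of its underside. The hinge lies along its +x wall, away from the robot (yaw up to 17 degrees); z up.
- hinge (a point): point on the hinge axis, half-way along it; axes as the case: the hinge axis runs along y, 86 mm from the case's centre towards +x and 83 mm above the bench. Two cheeks, centred at y = +-28 mm (12 mm thick, tops 91 mm above the bench), each carry on the outside a round steel pin, 8 mm across, sticking out 26 mm. On their inner faces sits the keeper: a steel ring round the axis, with one notch.
- lid_hinge (a point): point of the lid on its hinge axis, midway (coincides with point hinge, within 2 mm play, while the lid is on). Lid axes: y along the hinge, -x from the hinge to the handle, z out of its outer face (up when shut).
- stud (a point): steel cross stud, 6 mm, on the lid's tongue, 20 mm past the hinge axis (lid's +x). It runs outside the keeper ring and holds the lid down except where it meets the notch, 8 mm wide: with the lid at vertical or leaning up to 20 degrees (0.35 rad) to either side, fixed but unmeasured, different each time. Within 5 degrees of it the lid pulls off; else it blocks within 6 mm.
- knuckle (a point): one of the lid's two U-shaped knuckles (at y = +-47 mm on its hinge axis, this one +y), 14 mm wide, 19 mm thick, that straddle the pins: slot 9.5 mm wide, open towards the lid's +x, its jaws ending 24.5 mm from the axis. The lid comes off by a pull in its own plane away from the hinge; it is clear of everything after 40 mm.
- lid_centre (a point): centre of the lid's plate, 86 mm from the hinge axis. The plate is 126 mm (x) x 240 mm (y) x 6 mm, grey plastic, the lid weighs about 0.35 kg. It starts shut, lying level on the case, and falls shut if let go before vertical.
- lid_bar (a point): centre of the lid's handle: a round bar 12 mm in diameter, along y, 124 mm free between two side arms, in the plane of the lid beyond its free edge: 190 mm from the hinge axis, 35 mm clear gap between bar and plate edge. With the lid shut it sticks out towards the robot 83 mm above the bench. Round, so it can turn in a pinch from above while the lid swings.
- rack: steel lid rack, fixed to the bench: base plate 130 (x) x 260 (y) x 6 mm with three upright sheets across x at -50, 0, +50 mm (4 mm thick, 220 mm wide in y, tops 96 mm above the bench) making two bays 46 mm wide. Origin: centre of its underside, z up. The -x bay (nearer the robot) is empty; in the other a smaller lid stands, 116 mm high. Case and rack stand left and right, either way round; yaw up to 17 degrees.
- bay (a point): middle of the empty bay's floor, 25 mm from the rack's centre towards -x, 6 mm above the bench; axes as the rack. A lid standing here on its knuckles has its hinge axis 24.5 mm and its bar 214.5 mm above this floor.
- tape: bystander: roll of tape lying flat, 84 mm across, 45 mm high; origin under its centre
- carton: bystander: small carton 75 x 55 x 40 mm; origin under its centre
- spray: bystander: white bottle 150 mm high, 56 mm across; origin under its centre
- mug: bystander: white mug 90 mm high, 80 mm across; origin under its centre
- marker: bystander: black marker pen lying down, 14 mm thick, 120 mm long; origin under its middle
- packet: bystander: flat white packet 110 x 80 x 22 mm; origin under its centre
- carton2: bystander: carton 90 x 70 x 60 mm; origin under its centre
- lid: the lid itself; origin and axes as point lid_hinge

How it is judged:
On the way, in this order (a step that is already met when the one before it is completed fails the run):
1. the lid is raised to vertical (within 15 degrees), still on its pins (angle between lid_hinge's own z axis and vertical between 1.31 and 1.83 rad and distance between lid_hinge and hinge below 0.02 m and height (world z) of lid_bar above 0.23 m), for 0.1 s.
2. the lid, upright within 35 degrees, is lifted up off its pins: its hinge axis is 35 mm or more above the pins (angle between lid_hinge's own z axis and vertical between 0.96 and 2.18 rad and z of lid_hinge in the frame of hinge above 0.035 m and horizontal distance between lid_hinge and hinge below 0.08 m), for 0.05 s.
At the end, for the whole second after the job is handed in: The lid stands at rest in the rack's empty bay, let go: knuckles on the bay's floor (within 5 mm), handle on top, within 20 degrees of upright, hinge axis within 22 mm of the bay's middle across it and 50 mm along it (angle between lid_hinge's own z axis and vertical between 1.22 and 1.92 rad and x of lid_hinge in the frame of bay between -0.022 and 0.022 m and y of lid_hinge in the frame of bay between -0.05 and 0.05 m and z of lid_hinge in the frame of bay below 0.03 m and height (world z) of lid_bar above 0.19 m and linear speed of lid below 0.02 m/s and contact force between the fingers and lid below 0.1 N); the robot touches nothing.
It fails at once if the lid is forced against the case or its pins (more than 90 N) (contact force between lid and case above 90 N).
It fails at once if the lid is dropped: it falls faster than 0.6 m/s out of the fingers (linear speed of lid above 0.6 m/s and contact force between the fingers and lid below 0.1 N).
It fails at once if a bystander is moved more than 30 mm (distance of any of tape, carton, spray, mug, marker, packet, carton2 from where it was at the start of the episode above 0.03 m).
It also fails if it takes over 72 s, if anything falls off the work surface, if the arm or the gripper's body presses on something with over 40 N, if the wrist force passes 120 N, or if a joint passes its speed limit or range.

## Working session

There is one attempt and no reset: what is moved stays moved. The work goes in short steps, Python scripts to look and compute and a tool call to move; the robot and the scene stay as the last step left them, time stands still between calls to the robot, and variables do not carry over. Pictures are saved under pics/ and viewed, and the job is handed in when it is done.

Besides the shell and the picture viewer there is one more tool, called as name([rows], argument=value, ...), one row to a line, values as JSON. move_arm: Moves the arm, as the interface text tells. Its arguments: {"type":"object","properties":{"commands":{"type":"array","items":{"type":"array"}},"newtons":{"type":"number"}},"required":["commands"]}

```bash
ls; mkdir -p pics
python3 - <<'E'
from workcell import env,eyes,job
import cv2,numpy as np
s=env.get_state();print({k:np.round(v,3).tolist() for k,v in s.items()})
for n in["scene","side","wrist"]:
    d=eyes.read_camera(n);cv2.imwrite(f"pics/{n}0.png",d["frame"][:,:,::-1])
    print(n,d["mtx"].tolist());print(np.round(d.get("camera_from_world",d.get("mount")),4).tolist())
E
```

```text
pics
{'clock': 0.0, 'joint_pos': [-1.38, 0.314, 0.045, 1.304, -0.0, 1.431], 'qvel': [0.001, 0.002, -0.001, -0.001, 0.001, 0.001], 'tau': [-0.0, -48.062, 29.854, 0.019, -0.0, 0.0], 'tcp_pos': [0.187, -0.543, 0.249], 'orientation': [-0.001, 0.986, 0.165, -0.0], 'wrist_force': [-0.071, 0.229, -0.626], 'ft_torque': [-0.006, 0.005, -0.039], 'finger_gap': 0.085}
scene [[556.2315041578003, 0.0, 320.85335958604645], [0.0, 556.2315041578003, 240.17305049281072], [0.0, 0.0, 1.0]]
[[-0.1591, 0.9873, -0.001, 0.0783], [0.7666, 0.1229, -0.6303, -0.3854], [-0.6221, -0.101, -0.7764, 1.9247], [0.0, 0.0, 0.0, 1.0]]
side [[518.3968002686466, 0.0, 317.54298272992173], [0.0, 518.3968002686466, 237.0254266485036], [0.0, 0.0, 1.0]]
[[-0.9948, -0.1009, -0.0113, 0.5919], [-0.072, 0.7798, -0.6218, 0.0913], [0.0715, -0.6178, -0.7831, 1.2387], [0.0, 0.0, 0.0, 1.0]]
wrist [[371.64829954431775, 0.0, 316.3640628540053], [0.0, 371.64829954431775, 238.6563810078834], [0.0, 0.0, 1.0]]
[[-0.0002, -0.9553, -0.2955, 0.0751], [1.0, -0.0002, -0.0001, -0.0008], [-0.0, -0.2955, 0.9553, -0.1228], [0.0, 0.0, 0.0, 1.0]]
```

View pics/scene0.png

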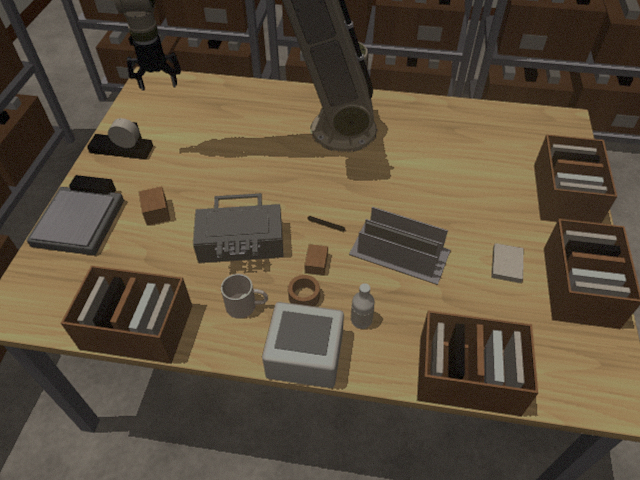

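View pics/side0.png

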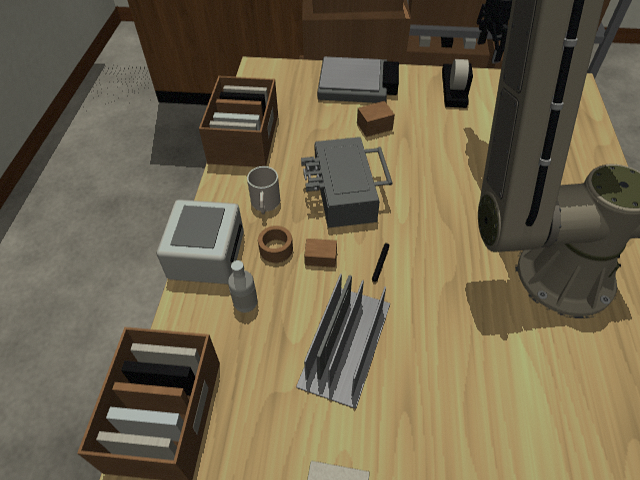

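View pics/wrist0.png

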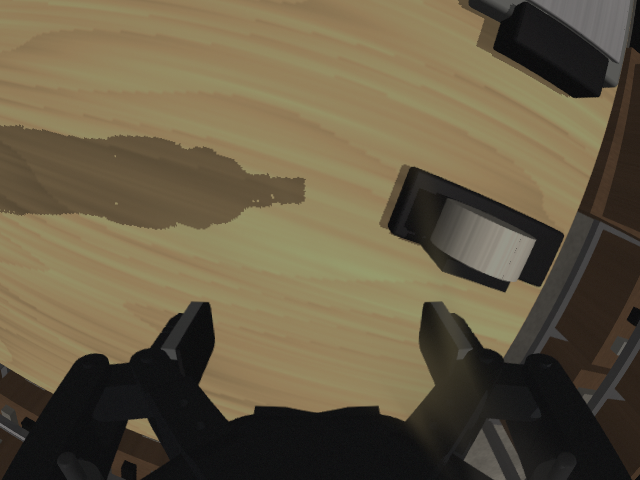

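The scene view shows the case at about (238,232) with its bar at (238,198), the rack at (402,245), and the marker at (326,222) between them. I'll zoom in to pick exact pixels.

Run:
```python
import cv2
def crop(n,x0,y0,w,h,k,o):
    im=cv2.imread(f"pics/{n}0.png")[y0:y0+h,x0:x0+w]
    im=cv2.resize(im,None,fx=k,fy=k,interpolation=cv2.INTER_CUBIC)
    im=cv2.convertScaleAbs(im,alpha=1.5,beta=10)
    for i in range(0,w,10):
        cv2.line(im,(i*k,0),(i*k,4 if (x0+i)%50 else 600),(0,255,255),1)
    for i in range(0,h,10):
        cv2.line(im,(0,i*k),(4 if (y0+i)%50 else 800,i*k),(0,255,255),1)
    cv2.imwrite(f"pics/{o}.png",im)
crop("scene",180,185,120,90,6,"c_scene");crop("scene",340,200,120,90,6,"r_scene")
crop("side",290,130,110,100,6,"c_side");crop("side",290,265,110,150,4,"r_side")
```

```text
(no output)
```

View pics/c_scene.png

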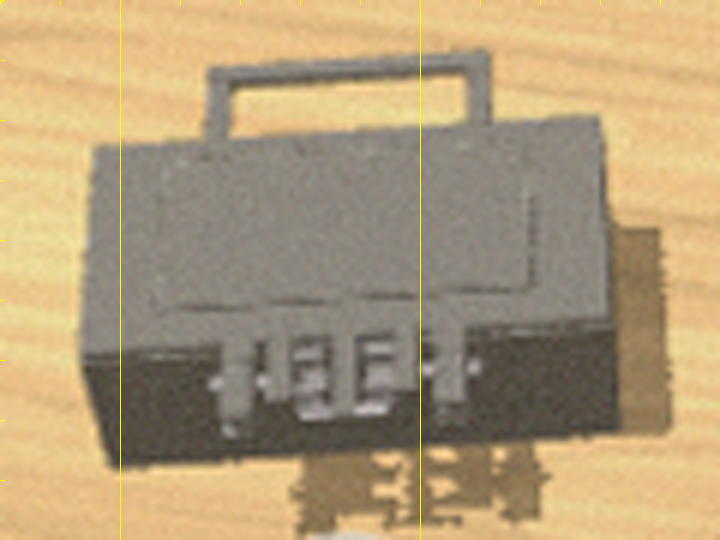

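View pics/r_scene.png

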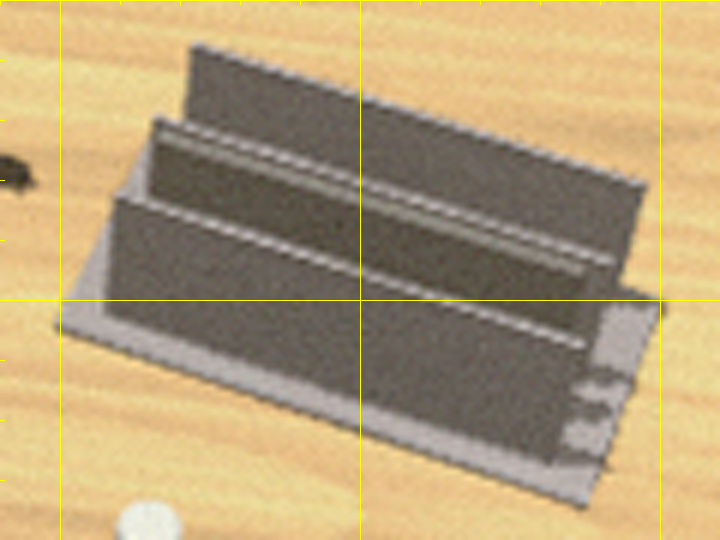

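View pics/c_side.png

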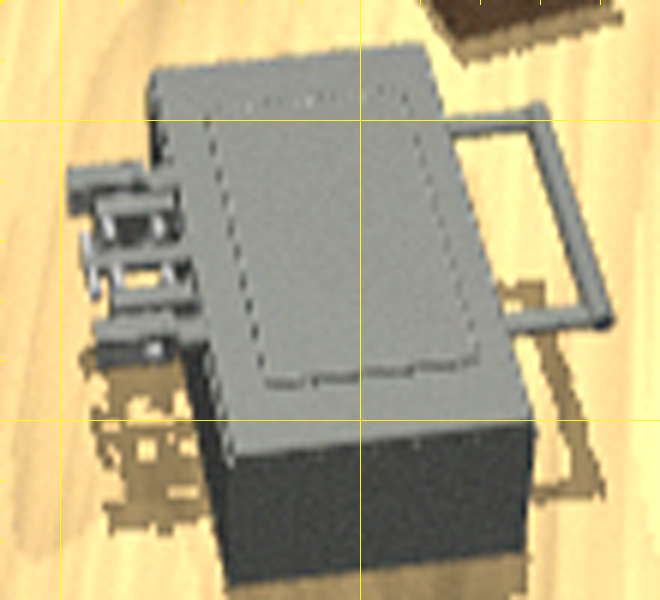

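View pics/r_side.png

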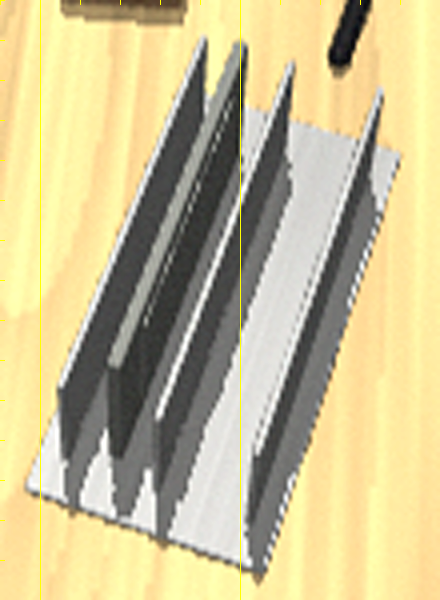

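```bash
cat > h.py <<'E'
from workcell import env,eyes,job
import cv2,numpy as np
from scipy.optimize import least_squares
from scipy.spatial.transform import Rotation as R
def proj(d,P):
    T=np.array(d["camera_from_world"]);p=np.atleast_2d(P)@T[:3,:3].T+T[:3,3]
    q=p@np.array(d["mtx"]).T;return q[:,:2]/q[:,2:]
def place(v,P):
    return R.from_euler('z',v[2]).apply(np.array(P,float))+[v[0],v[1],0]
def st():
    s=env.get_state();return {k:np.round(v,4).tolist() for k,v in s.items() if k in("clock","joint_pos","tcp_pos","orientation","wrist_force","ft_torque","finger_gap")}
def save(n,o):
    d=eyes.read_camera(n);cv2.imwrite(f"pics/{o}.png",d["frame"][:,:,::-1]);return d
E
python3 - <<'E'
from h import *
def U(l,x0,y0,k):return [(np.array(a)/1000,(np.array(b)+.5)/k-.5+[x0,y0]) for a,b in l]
D={n:eyes.read_camera(n) for n in("scene","side")}
case={"scene":U([((-63,-120,86),(97,147)),((-63,120,86),(600,117)),((63,-120,86),(83,355)),((63,120,86),(612,320)),((65,120,0),(617,430)),((65,-120,0),(113,467))],180,185,6),
"side":U([((63,-120,86),(155,72)),((-63,-120,86),(423,45)),((63,120,86),(235,460)),((-63,120,86),(530,418)),((65,120,0),(230,582)),((-65,120,0),(522,550))],290,130,6)}
rack={"scene":U([((-50,-110,96),(193,47)),((-50,110,96),(645,185)),((0,-110,96),(157,122)),((0,110,96),(612,262)),((50,-110,96),(118,200)),((50,110,96),(585,345)),((-65,130,6),(665,303)),((65,130,6),(585,507)),((65,-130,6),(58,328))],340,200,6),
"side":U([((50,-110,96),(205,40)),((50,110,96),(62,390)),((0,-110,96),(292,65)),((0,110,96),(158,415)),((-50,-110,96),(380,92)),((-50,110,96),(255,455)),((-65,-130,6),(400,157)),((-65,130,6),(258,578)),((65,130,6),(28,490))],290,265,4)}
for nm,o,g in(("case",case,(.55,-.2,0)),("rack",rack,(.55,.2,0))):
  for cams in (("scene",),("side",),("scene","side")):
    f=lambda v:np.concatenate([(proj(D[c],place(v,[a for a,b in o[c]]))-[b for a,b in o[c]]).ravel() for c in cams])
    r=least_squares(f,g);print(nm,cams,np.round(r.x,4),"rms",np.sqrt(np.mean(r.fun**2)))
    if len(cams)==2:
        if nm=="case":
            for n,p in(("hinge",(.086,0,.083)),("bar",(-.104,0,.083))):print(n,place(r.x,p))
            print("bar px",proj(D["scene"],place(r.x,[(-.104,-.062,.083),(-.104,.062,.083)])))
        else:print("bay",place(r.x,(-.025,0,.006)))
# table objects (ray to plane)
def ray(c,uv,z):
    d=D[c];T=d["camera_from_world"];K=d["mtx"];r=np.linalg.solve(K,[*uv,1]);C=-T[:3,:3].T@T[:3,3];w=T[:3,:3].T@r
    return C+w*(z-C[2])/w[2]
for n,uv,z in(("marker a",(309,219),.007),("marker b",(344,229),.007),("cartonL",(154,193),.05),("carton c",(317,250),.04),("tape",(304,285),.045),("mug",(237,284),.09),("spraytop",(365,288),.15),("packet",(508,259),.022)):print(n,np.round(ray("scene",uv,z),3))
E
```

```text
case ('scene',) [ 0.5466 -0.2247  0.2442] rms 0.666837979023972
case ('side',) [ 0.5445 -0.2263  0.2428] rms 0.7002010397190581
case ('scene', 'side') [ 0.5453 -0.2255  0.245 ] rms 0.73759614029582
hinge [ 0.62869375 -0.20459042  0.083     ]
bar [ 0.44436972 -0.25068436  0.083     ]
bar px [[216.31604255 197.31612932]
 [259.36313248 194.63482675]]
rack ('scene',) [ 0.5141  0.2295 -0.2458] rms 0.5867119424373878
rack ('side',) [ 0.5107  0.2306 -0.2551] rms 0.8049187736518241
rack ('scene', 'side') [ 0.5116  0.2302 -0.2522] rms 0.8269079822328643
bay [0.4873841 0.2364166 0.006    ]
marker a [ 0.434 -0.045  0.007]
marker b [0.456 0.063 0.007]
cartonL [ 0.442 -0.513  0.05 ]
carton c [0.571 0.002 0.04 ]
tape [ 0.695 -0.012  0.045]
mug [ 0.749 -0.173  0.09 ]
spraytop [0.751 0.149 0.15 ]
packet [0.504 0.527 0.022]
```

move_arm([
  [[0.58, 0.66, -0.1], [0, 0, 0.96], -0.3],
  [[0.58, 0.66, -0.1], [0, 0, 0.96], -0.3],
  [[0.58, 0.66, -0.1], [0, 0, 0.96], -0.3],
  [[0.58, 0.66, -0.1], [0, 0, 0.96], -0.3],
  [[0.58, 0.66, -0.1], [0, 0, 0.96], -0.3],
], newtons=40)

```text
clock: 0.75
tcp_pos: [0.3034, -0.4107, 0.2301]
orientation: [0.0, 0.876, 0.482, 0.0]
wrist_force: [0.3, -0.4, 0.4]
finger_gap: 0.0297
```

move_arm([
  [[0.58, 0.66, -0.1], [0, 0, 0.96], -0.3],
  [[0.58, 0.66, -0.1], [0, 0, 0.96], -0.3],
  [[0.58, 0.66, -0.1], [0, 0, 0.96], -0.3],
  [[0.58, 0.66, -0.1], [0, 0, 0.96], -0.3],
  [[0.58, 0.66, -0.1], [0, 0, 0.96], -0.3],
])

```text
clock: 1.25
tcp_pos: [0.4195, -0.2786, 0.2102]
orientation: [0.0, 0.669, 0.744, 0.0]
wrist_force: [0.1, -0.4, 0.7]
finger_gap: 0.0297
```

```bash
cat >> h.py <<'E'
CASE=np.array([.5453,-.2255,.245]);RACK=np.array([.5116,.2302,-.2522])
def err(target,yaw,lean=0):
    """shift (m & fraction) and turn fractions to bring TCP to target, tool y at yaw"""
    s=env.get_state();q=np.array(s["orientation"]);A=R.from_quat(q[[1,2,3,0]])
    y=np.array([np.cos(yaw),np.sin(yaw),0]);z=np.array([0,0,-1.])
    B=R.from_matrix(np.c_[np.cross(y,z),y,z])
    B=R.from_rotvec(np.array([-np.sin(yaw),np.cos(yaw),0])*lean)*B
    d=np.array(target)-s["tcp_pos"];w=(B*A.inv()).as_rotvec()
    print("shift",np.round(d/.04,3),"turn",np.round(np.degrees(w)/8,3),"F",np.round(s["wrist_force"],1),"gap",round(float(s["finger_gap"]),4),"tcp",np.round(s["tcp_pos"],4),"t",round(float(s["clock"]),2))
E
python3 - <<'E'
from h import *
err((.4444,-.2507,.2),.245);print(st()); save("wrist","w1")
E
```

```text
shift [ 0.622  0.698 -0.255] turn [0.001 0.002 0.997] F [ 0.1 -0.4  0.7] gap 0.0297 tcp [ 0.4195 -0.2786  0.2102] t 1.25
{'clock': 1.25, 'joint_pos': [-0.7458, 0.1918, -0.2133, 1.1655, 0.0001, 0.7191], 'tcp_pos': [0.4195, -0.2786, 0.2102], 'orientation': [0.0001, 0.6687, 0.7435, 0.0], 'wrist_force': [0.1271, -0.4259, 0.731], 'ft_torque': [-0.0367, 0.0007, -0.0325], 'finger_gap': 0.0297}
```

move_arm([
  [[0.62, 0.7, -0.26], [0, 0, 1.0], -0.3],
  [[0, 0, -0.5], [0, 0, 0], -0.3],
  [[0, 0, 0], [0, 0, 0], -0.3],
])

```text
clock: 1.6
tcp_pos: [0.4427, -0.2501, 0.1777]
orientation: [-0.002, 0.617, 0.787, -0.0]
wrist_force: [-0.9, 0.7, 0.1]
finger_gap: 0.0301
```

Run:
```python
from h import *
err((.4444,-.2507,.083),.245)
s=env.get_state(); d=save("wrist","w2")
def wproj(d,s,P):
    q=np.array(s["orientation"]);A=R.from_quat(q[[1,2,3,0]])
    t=A.inv().apply(np.atleast_2d(P)-s["tcp_pos"]);M=np.array(d["mount"]);c=(t-M[:3,3])@M[:3,:3]
    K=d["mtx"];r=np.hypot(c[:,0],c[:,1]);th=np.arctan2(r,c[:,2]);k=(th/np.maximum(r,1e-9))[:,None]
    return c[:,:2]*k*K[0][0]+[K[0][2],K[1][2]]
im=d["frame"][:,:,::-1].copy()
for y in np.linspace(-.062,.062,5):
  u=wproj(d,s,place(CASE,(-.104,y,.083)))[0];cv2.circle(im,tuple(int(round(a)) for a in u),2,(0,0,255),-1)
for p in [(-.063,-.12,.086),(-.063,.12,.086),(.063,.12,.086)]:
  u=wproj(d,s,place(CASE,p))[0];print(u);cv2.circle(im,tuple(int(round(a)) for a in u),3,(0,255,0),1)
cv2.imwrite("pics/w2b.png",im)
```

```text
shift [ 0.043 -0.015 -2.368] turn [-0.019 -0.025  0.026] F [-0.9  0.7  0.1] gap 0.0301 tcp [ 0.4427 -0.2501  0.1777] t 1.6
[373.52406524 402.77198299]
[390.98851458  56.76196062]
[569.60187192  81.76142618]
```

View pics/w2b.png

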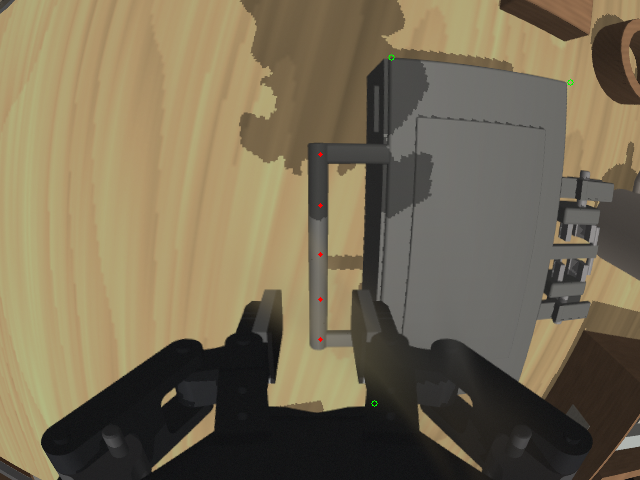

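move_arm([
  [[0.02, 0, -0.6], [0, 0, 0], -0.3],
  [[0, 0, -0.6], [0, 0, 0], -0.3],
  [[0, 0, -0.6], [0, 0, 0], -0.3],
  [[0, 0, -0.56], [0, 0, 0], -0.3],
  [[0, 0, 0], [0, 0, 0], -0.3],
])

```text
clock: 2.15
tcp_pos: [0.4424, -0.2515, 0.0838]
orientation: [-0.002, 0.618, 0.786, -0.0]
wrist_force: [-0.2, 0.3, -0.5]
finger_gap: 0.03
```

Run:
```python
from h import *
err((.4444,-.2507,.083),.245); save("wrist","w3")
```

```text
shift [ 0.049  0.021 -0.019] turn [-0.02  -0.025  0.05 ] F [-0.2  0.3 -0.5] gap 0.03 tcp [ 0.4424 -0.2515  0.0838] t 2.15
```

View pics/w3.png

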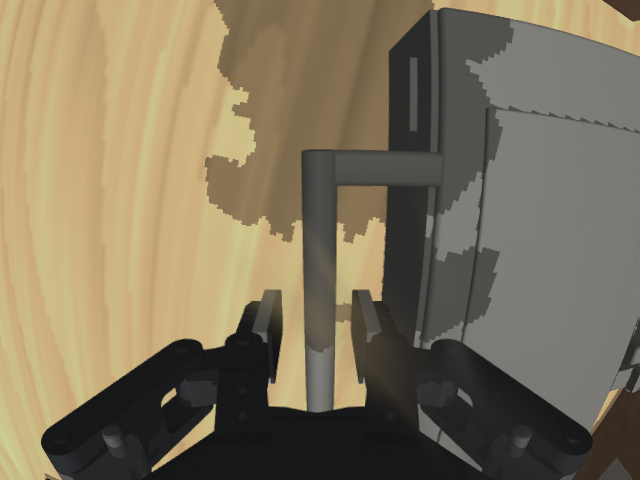

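The bar runs down the middle between the pads (column about 318). I'll close on it.

move_arm([
  [[0, 0, 0], [0, 0, 0.03], -1],
  [[0, 0, 0], [0, 0, 0], -1],
  [[0, 0, 0], [0, 0, 0], -1],
  [[0, 0, 0], [0, 0, 0], -1],
], newtons=40)

```text
clock: 2.6
tcp_pos: [0.4449, -0.253, 0.0872]
orientation: [0.001, 0.616, 0.788, -0.001]
wrist_force: [-2.9, -2.1, 6.1]
finger_gap: 0.0106
```

Run:
```python
from h import *
err((.4444,-.2507,.083),.245)
s=env.get_state();p0=s["tcp_pos"];h=place(CASE,(.086,0,.083));u=place([0,0,.245],(1,0,0))
v=p0-h; rad=-(v@u);print("radius",rad,"along y",v@place([0,0,.245],(0,1,0)))
r=.19;th=np.radians(np.arange(0,91,10));pts=np.array([[-r*np.cos(a),r*np.sin(a)] for a in th]);dd=np.diff(pts,axis=0)
for a,d in zip(np.degrees(th[1:]),dd):print(int(a),np.round(np.r_[d[0]*u[:2],d[1]]/.04,3), np.hypot(*d)/.04)
```

```text
shift [-0.013  0.058 -0.105] turn [0.02  0.011 0.009] F [-2.9 -2.1  6.1] gap 0.0106 tcp [ 0.4449 -0.253   0.0872] t 2.6
radius 0.1900669202396102 along y -0.0023480486462388425
10 [0.07  0.018 0.825] 0.8279795561027525
20 [0.208 0.052 0.8  ] 0.8279795561027522
29 [0.339 0.085 0.75 ] 0.8279795561027525
40 [0.461 0.115 0.678] 0.827979556102753
50 [0.568 0.142 0.585] 0.8279795561027525
59 [0.658 0.165 0.475] 0.8279795561027521
70 [0.728 0.182 0.35 ] 0.827979556102753
80 [0.776 0.194 0.214] 0.8279795561027528
90 [0.8   0.2   0.072] 0.8279795561027525
```

move_arm([
  [[0.02, 0.0, 0.41], [0, 0, 0], -1],
  [[0.05, 0.01, 0.41], [0, 0, 0], -1],
  [[0.09, 0.02, 0.4], [0, 0, 0], -1],
  [[0.12, 0.03, 0.4], [0, 0, 0], -1],
])

```text
clock: 3.0
tcp_pos: [0.4545, -0.2491, 0.1508]
orientation: [-0.001, 0.616, 0.788, -0.001]
wrist_force: [-0.2, -0.6, -2.7]
finger_gap: 0.0104
```

```bash
cat >> h.py <<'E'
def pol(c=CASE):
    s=env.get_state();h=place(c,(.086,0,.083));u=place([0,0,c[2]],(1,0,0));w=place([0,0,c[2]],(0,1,0))
    v=s["tcp_pos"]-h;a=v@u;F=s["wrist_force"]
    th=np.arctan2(v[2],-a);er=np.array([-np.cos(th),np.sin(th)])
    print("angle",round(np.degrees(th),2),"radius",round(float(np.hypot(a,v[2])),4),"y",round(float(v@w),4),"Frad",round(float(np.dot([F@u,F[2]],er)),1),"Fu,Fw,Fz",np.round([F@u,F@w,F[2]],1),"gap",round(float(s["finger_gap"]),4),"t",round(float(s["clock"]),2))
E
python3 -c "
from h import *
pol()"
```

```text
angle 20.65 radius 0.1922 y -0.0008 Frad -0.7 Fu,Fw,Fz [-0.3 -0.5 -2.7] gap 0.0104 t 3.0
```

move_arm([
  [[0.17, 0.04, 0.375], [0, 0, 0], -1],
  [[0.17, 0.04, 0.375], [0, 0, 0], -1],
  [[0.23, 0.06, 0.34], [0, 0, 0], -1],
  [[0.23, 0.06, 0.34], [0, 0, 0], -1],
])

```text
clock: 3.4
tcp_pos: [0.4845, -0.2416, 0.2084]
orientation: [-0.002, 0.616, 0.788, -0.003]
wrist_force: [-8.2, -1.9, 3.9]
finger_gap: 0.0104
```

```bash
python3 -c "
from h import *
pol()"
```

```text
angle 40.09 radius 0.1947 y -0.0009 Frad 8.9 Fu,Fw,Fz [-8.4  0.2  3.9] gap 0.0104 t 3.4
```

move_arm([
  [[0.28, 0.07, 0.29], [0, 0, 0], -1],
  [[0.28, 0.07, 0.29], [0, 0, 0], -1],
  [[0.33, 0.08, 0.24], [0, 0, 0], -1],
  [[0.33, 0.08, 0.24], [0, 0, 0], -1],
])

```text
clock: 3.8
tcp_pos: [0.5341, -0.2297, 0.2529]
orientation: [-0.0, 0.616, 0.788, -0.002]
wrist_force: [-8.8, 0.7, 10.9]
finger_gap: 0.0102
```

```bash
python3 -c "
from h import *
pol()"
```

```text
angle 60.05 radius 0.1961 y -0.0014 Frad 13.6 Fu,Fw,Fz [-8.4  2.8 10.9] gap 0.0102 t 3.8
```

move_arm([
  [[0.36, 0.09, 0.21], [0, 0, 0], -1],
  [[0.36, 0.09, 0.2], [0, 0, 0], -1],
  [[0.39, 0.1, 0.13], [0, 0, 0], -1],
  [[0.39, 0.1, 0.12], [0, 0, 0], -1],
])

```text
clock: 4.2
tcp_pos: [0.5965, -0.2141, 0.2779]
orientation: [0.001, 0.616, 0.788, -0.0]
wrist_force: [-0.0, -0.3, -3.2]
finger_gap: 0.0104
```

```bash
python3 -c "
from h import *
pol()"
```

```text
angle 80.22 radius 0.1978 y -0.0014 Frad -3.1 Fu,Fw,Fz [-0.1 -0.3 -3.2] gap 0.0104 t 4.2
```

move_arm([
  [[0.4, 0.1, 0.06], [0, 0, 0], -1],
  [[0.4, 0.1, 0.02], [0, 0, 0], -1],
  [[0, 0, 0], [0, 0, 0], -1],
  [[0, 0, 0], [0, 0, 0], -1],
])

```text
clock: 4.6
tcp_pos: [0.6294, -0.206, 0.2813]
orientation: [0.001, 0.615, 0.788, 0.0]
wrist_force: [-0.7, 0.3, 4.8]
finger_gap: 0.0104
```

```bash
python3 -c "
from h import *
pol()
save('side','s2');d=save('scene','sc2')
im=cv2.imread('pics/s2.png');cv2.imwrite('pics/s2c.png',cv2.resize(im[60:260,250:510],None,fx=3,fy=3))
"
```

```text
angle 90.08 radius 0.1983 y -0.0015 Frad 4.8 Fu,Fw,Fz [-0.6  0.5  4.8] gap 0.0104 t 4.6
```

View pics/s2c.png

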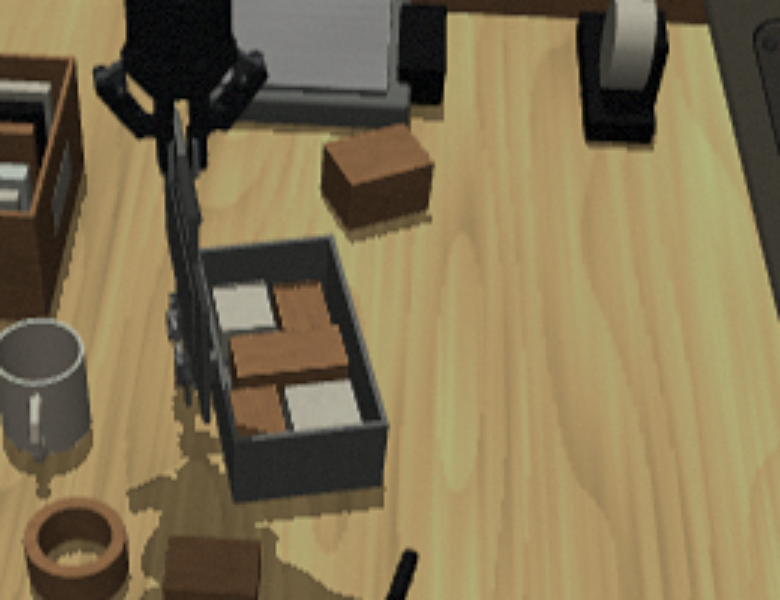

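move_arm([
  [[0, 0, 0.05], [0, 0, 0], -1],
  [[0, 0, 0.05], [0, 0, 0], -1],
  [[0, 0, 0], [0, 0, 0], -1],
])

```text
clock: 5.0
tcp_pos: [0.628, -0.2062, 0.2831]
orientation: [-0.001, 0.616, 0.788, -0.0]
wrist_force: [-0.4, 0.7, -2.6]
finger_gap: 0.0102
```

```bash
python3 -c "
from h import *
pol()"
```

```text
angle 89.7 radius 0.2001 y -0.0013 Frad -2.6 Fu,Fw,Fz [-0.2  0.7 -2.6] gap 0.0102 t 5.0
```

move_arm([
  [[0, 0, 0.05], [0, 0, 0], -1],
  [[0, 0, 0.05], [0, 0, 0], -1],
  [[0, 0, 0], [0, 0, 0], -1],
])

```text
clock: 5.3
tcp_pos: [0.6283, -0.2063, 0.2876]
orientation: [-0.0, 0.616, 0.788, 0.0]
wrist_force: [-1.1, 0.1, -3.0]
finger_gap: 0.0102
```

```bash
python3 -c "
from h import *
pol()"
```

```text
angle 89.78 radius 0.2046 y -0.0015 Frad -3.0 Fu,Fw,Fz [-1.   0.4 -3. ] gap 0.0102 t 5.3
```

move_arm([
  [[0, 0, 0.05], [0, 0, 0], -1],
  [[0, 0, 0.03], [0, 0, 0], -1],
  [[0, 0, 0], [0, 0, 0], -1],
])

```text
clock: 5.6
tcp_pos: [0.6284, -0.2063, 0.291]
orientation: [0.0, 0.616, 0.788, 0.0]
wrist_force: [-0.4, 0.3, -2.1]
finger_gap: 0.0106
```

```bash
python3 -c "
from h import *
pol()"
```

```text
angle 89.8 radius 0.208 y -0.0015 Frad -2.1 Fu,Fw,Fz [-0.3  0.4 -2.1] gap 0.0106 t 5.6
```

move_arm([
  [[0, 0, 0.05], [0, 0, 0], -1],
  [[0, 0, 0.05], [0, 0, 0], -1],
  [[0, 0, 0], [0, 0, 0], -1],
])

```text
clock: 5.9
tcp_pos: [0.6284, -0.2063, 0.2952]
orientation: [0.0, 0.616, 0.788, 0.0]
wrist_force: [0.1, 0.3, -2.1]
finger_gap: 0.0099
```

```bash
python3 -c "
from h import *
pol()
save('side','s3');d=save('wrist','w4')
im=cv2.imread('pics/s3.png');cv2.imwrite('pics/s3c.png',cv2.resize(im[80:220,270:400],None,fx=4,fy=4))
"
```

```text
angle 89.81 radius 0.2122 y -0.0016 Frad -2.1 Fu,Fw,Fz [ 0.2  0.3 -2.1] gap 0.0099 t 5.9
```

View pics/s3c.png

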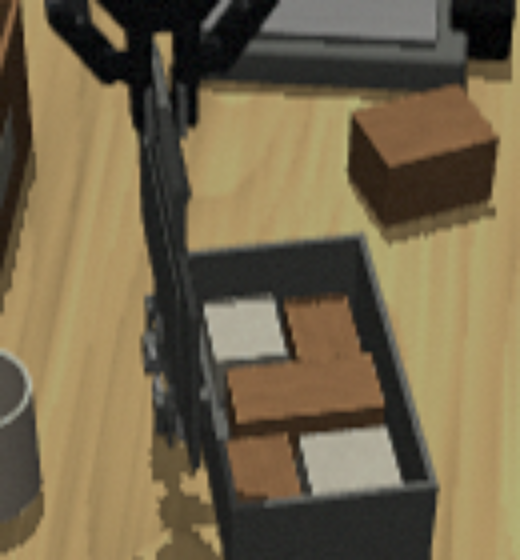

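View pics/w4.png

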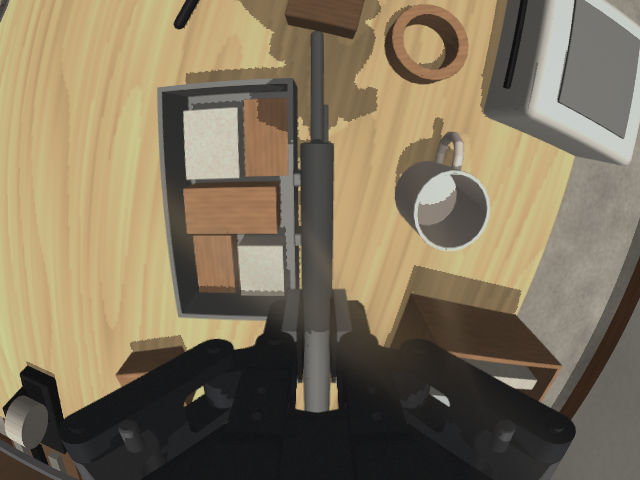

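```bash
cat >> h.py <<'E'
def wproj(d,s,P):
    q=np.array(s["orientation"]);A=R.from_quat(q[[1,2,3,0]])
    t=A.inv().apply(np.atleast_2d(P)-s["tcp_pos"]);M=np.array(d["mount"]);c=(t-M[:3,3])@M[:3,:3]
    K=d["mtx"];r=np.hypot(c[:,0],c[:,1]);th=np.arctan2(r,c[:,2]);k=(th/np.maximum(r,1e-9))[:,None]
    return c[:,:2]*k*K[0][0]+[K[0][2],K[1][2]]
def vert(P,hz,c=CASE,lean=0,du=0):
    # lid pts (lid frame) with lid vertical(-x up, z -> case +x), hinge axis height hz
    P=np.atleast_2d(P).astype(float);Q=np.c_[P[:,2],P[:,1],-P[:,0]]
    Q=R.from_euler('y',lean).apply(Q)
    return place(c,Q+[.086+du,0,hz])
E
python3 - <<'E'
from h import *
s=env.get_state();w=eyes.read_camera("wrist");S=eyes.read_camera("side")
for hz in(.083,.09,.097,.104):
    e=vert([(-.19,.062,0),(-.19,.068,0),(-.149,.12,0),(-.149,.062,0),(-.023,.12,0),(-.023,-.12,0)],hz)
    print(hz,np.round(wproj(w,s,e[:4]),1).tolist(),np.round(proj(S,e),1).tolist())
E
python3 -c "
import cv2
im=cv2.imread('pics/s3.png')[90:210,290:350];cv2.imwrite('pics/a.png',cv2.convertScaleAbs(cv2.resize(im,None,fx=5,fy=5),alpha=1.8,beta=20))
im=cv2.imread('pics/s2.png')[90:210,290:350];cv2.imwrite('pics/b.png',cv2.convertScaleAbs(cv2.resize(im,None,fx=5,fy=5),alpha=1.8,beta=20))
import numpy as np
cv2.imwrite('pics/ab.png',np.hstack([cv2.imread('pics/b.png'),cv2.imread('pics/a.png')]))"
```

```text
0.083 [[319.0, 159.7], [319.0, 144.3], [318.3, 38.2], [318.4, 152.5]] [[314.4, 131.7], [314.7, 133.4], [318.3, 162.9], [314.7, 145.6], [318.8, 201.2], [306.0, 136.2]]
0.09 [[319.2, 161.3], [319.2, 145.2], [318.4, 34.8], [318.5, 153.5]] [[314.3, 129.2], [314.7, 131.0], [318.3, 160.6], [314.6, 143.3], [318.8, 199.2], [305.9, 134.2]]
0.097 [[319.3, 163.2], [319.3, 146.2], [318.5, 31.3], [318.6, 154.6]] [[314.3, 126.7], [314.7, 128.5], [318.2, 158.3], [314.6, 140.9], [318.8, 197.2], [305.8, 132.2]]
0.104 [[319.5, 165.2], [319.5, 147.3], [318.6, 27.4], [318.7, 155.7]] [[314.2, 124.2], [314.6, 126.0], [318.2, 155.9], [314.5, 138.6], [318.8, 195.2], [305.7, 130.1]]
```

View pics/ab.png

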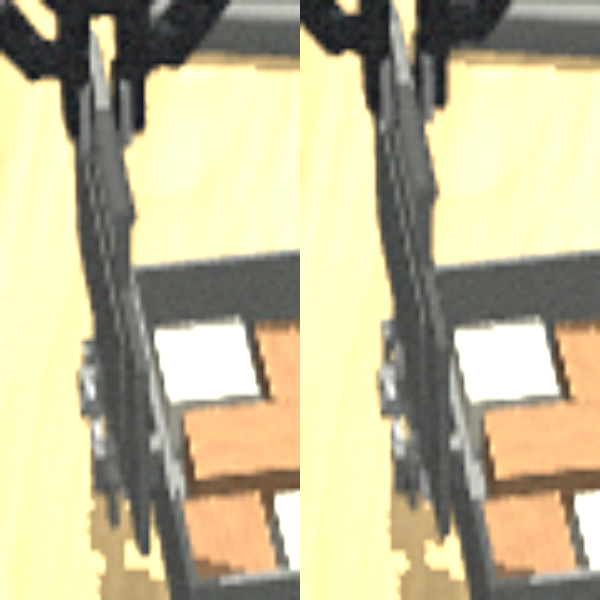

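The corner of the plate rose in both the side view (row 201 to 198) and the wrist view (row 32). The lid is already about 12 mm up with only its own weight on the wrist, so the notch is at about vertical. I'll keep lifting in small steps.

move_arm([
  [[0, 0, 0.1], [0, 0, 0], -1],
  [[0, 0, 0.1], [0, 0, 0], -1],
  [[0, 0, 0.1], [0, 0, 0], -1],
])

```text
clock: 6.4
tcp_pos: [0.6283, -0.2063, 0.3071]
orientation: [0.0, 0.616, 0.788, 0.0]
wrist_force: [-1.2, -0.3, -3.3]
finger_gap: 0.0104
```

```bash
python3 -c "
from h import *
pol()"
```

```text
angle 89.8 radius 0.2241 y -0.0015 Frad -3.3 Fu,Fw,Fz [-1.2 -0.  -3.3] gap 0.0104 t 6.4
```

move_arm([
  [[0, 0, 0.1], [0, 0, 0], -1],
  [[0, 0, 0.1], [0, 0, 0], -1],
  [[0, 0, 0.1], [0, 0, 0], -1],
  [[0, 0, 0.1], [0, 0, 0], -1],
])

```text
clock: 6.8
tcp_pos: [0.6285, -0.2063, 0.3232]
orientation: [0.0, 0.616, 0.788, 0.0]
wrist_force: [0.9, -0.0, -3.0]
finger_gap: 0.0108
```

```bash
python3 -c "
from h import *
pol()"
```

```text
angle 89.85 radius 0.2402 y -0.0015 Frad -3.0 Fu,Fw,Fz [ 0.8 -0.2 -3. ] gap 0.0108 t 6.8
```

move_arm([
  [[0, 0, 0.2], [0, 0, 0], -1],
  [[0, 0, 0.2], [0, 0, 0], -1],
  [[0, 0, 0.2], [0, 0, 0], -1],
  [[0, 0, 0.2], [0, 0, 0], -1],
])

```text
clock: 7.2
tcp_pos: [0.6284, -0.2063, 0.3557]
orientation: [0.0, 0.616, 0.788, 0.0]
wrist_force: [0.8, 0.5, -2.3]
finger_gap: 0.0101
```

```bash
python3 -c "
from h import *
pol();print(st())
for n in('side','scene','wrist'):save(n,n+'5')
im=cv2.imread('pics/side5.png');cv2.imwrite('pics/s5c.png',cv2.resize(im[40:220,250:450],None,fx=3,fy=3))
"
```

```text
angle 89.85 radius 0.2727 y -0.0015 Frad -2.3 Fu,Fw,Fz [ 0.9  0.3 -2.3] gap 0.0101 t 7.2
{'clock': 7.2, 'joint_pos': [-0.4384, 0.5105, 0.5996, 1.6592, 0.0001, 0.8881], 'tcp_pos': [0.6284, -0.2063, 0.3557], 'orientation': [0.0003, 0.6157, 0.788, 0.0001], 'wrist_force': [0.785, 0.5235, -2.2791], 'ft_torque': [-0.0091, 0.0058, -0.027], 'finger_gap': 0.0101}
```

View pics/s5c.png

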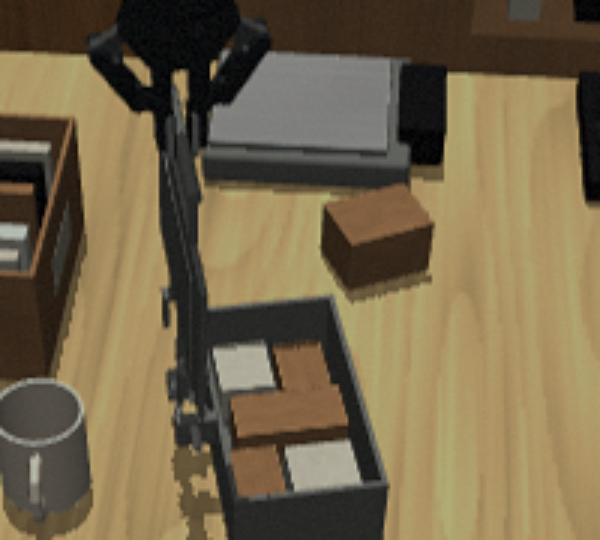

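View pics/wrist5.png

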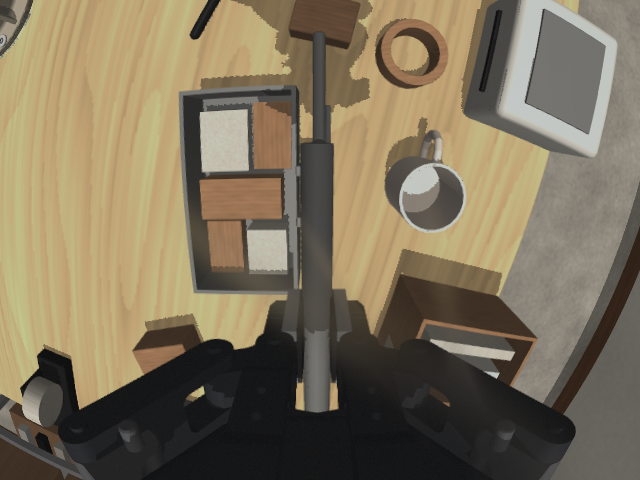

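move_arm([
  [[-0.08, 0.2, 0.1], [0, 0, -0.1], -1],
  [[-0.16, 0.4, 0.1], [0, 0, -0.16], -1],
  [[-0.16, 0.5, 0.1], [0, 0, -0.16], -1],
  [[-0.16, 0.5, 0.1], [0, 0, -0.16], -1],
  [[-0.16, 0.5, 0.1], [0, 0, -0.16], -1],
])

```text
clock: 7.85
tcp_pos: [0.5988, -0.121, 0.3747]
orientation: [-0.0, 0.656, 0.755, -0.0]
wrist_force: [0.6, 1.4, -3.2]
finger_gap: 0.0102
```

move_arm([
  [[-0.16, 0.5, 0], [0, 0, -0.16], -1],
  [[-0.16, 0.5, 0], [0, 0, -0.16], -1],
  [[-0.16, 0.5, 0], [0, 0, -0.16], -1],
  [[-0.16, 0.5, 0], [0, 0, -0.16], -1],
  [[-0.16, 0.5, 0], [0, 0, -0.16], -1],
])

```text
clock: 8.35
tcp_pos: [0.5666, -0.0209, 0.3746]
orientation: [-0.0, 0.697, 0.717, -0.0]
wrist_force: [0.8, -0.2, -2.2]
finger_gap: 0.0102
```

move_arm([
  [[-0.16, 0.5, 0], [0, 0, -0.16], -1],
  [[-0.16, 0.5, 0], [0, 0, -0.16], -1],
  [[-0.16, 0.5, 0], [0, 0, -0.16], -1],
  [[-0.16, 0.5, 0], [0, 0, -0.16], -1],
  [[-0.16, 0.5, 0], [0, 0, -0.16], -1],
])

```text
clock: 8.85
tcp_pos: [0.5344, 0.079, 0.3747]
orientation: [-0.0, 0.736, 0.677, -0.0]
wrist_force: [0.7, 0.4, -2.8]
finger_gap: 0.0102
```

```bash
python3 -c "
from h import *
err((.4874,.2364,.375),-.2522)"
```

```text
shift [-1.176  3.936  0.008] turn [-0.002 -0.003 -1.206] F [ 0.7  0.4 -2.8] gap 0.0102 tcp [0.5344 0.079  0.3747] t 8.85
```

move_arm([
  [[-0.15, 0.5, 0], [0, 0, -0.15], -1],
  [[-0.15, 0.5, 0], [0, 0, -0.15], -1],
  [[-0.15, 0.5, 0], [0, 0, -0.15], -1],
  [[-0.15, 0.5, 0], [0, 0, -0.15], -1],
  [[-0.15, 0.5, 0], [0, 0, -0.15], -1],
])

```text
clock: 9.35
tcp_pos: [0.5044, 0.1788, 0.3747]
orientation: [-0.0, 0.77, 0.637, -0.0]
wrist_force: [0.5, -0.6, -2.8]
finger_gap: 0.0103
```

move_arm([
  [[-0.15, 0.5, 0], [0, 0, -0.15], -1],
  [[-0.14, 0.5, 0], [0, 0, -0.15], -1],
  [[-0.1, 0.3, 0], [0, 0, -0.15], -1],
  [[-0.04, 0.14, 0], [0, 0, 0], -1],
  [[0, 0, 0], [0, 0, 0], -1],
])

```text
clock: 9.85
tcp_pos: [0.4876, 0.236, 0.3747]
orientation: [-0.0, 0.789, 0.614, -0.0]
wrist_force: [-0.7, -0.2, -2.8]
finger_gap: 0.0103
```

```bash
python3 -c "
from h import *
err((.4874,.2364,.375),-.2522)
s=env.get_state()
im={}
for n in('scene','side','wrist'):
    d=save(n,n+'6');im=d['frame'][:,:,::-1].copy()
    P=[(x,y,.096) for x in(-50,0,50) for y in(-110,110)];P=place(RACK,np.array(P)*[.001,.001,1])
    for u in (wproj(d,s,P) if n=='wrist' else proj(d,P)):cv2.circle(im,tuple(int(round(a)) for a in u),2,(0,0,255),-1)
    if n=='scene':im=cv2.resize(im[110:300,300:500],None,fx=3,fy=3)
    if n=='side':im=cv2.resize(im[180:430,260:460],None,fx=2.4,fy=2.4)
    cv2.imwrite('pics/'+n+'6b.png',im)
"
```

```text
shift [-0.006  0.01   0.008] turn [ 0.    -0.002 -0.027] F [-0.7 -0.2 -2.8] gap 0.0103 tcp [0.4876 0.236  0.3747] t 9.85
```

View pics/scene6b.png

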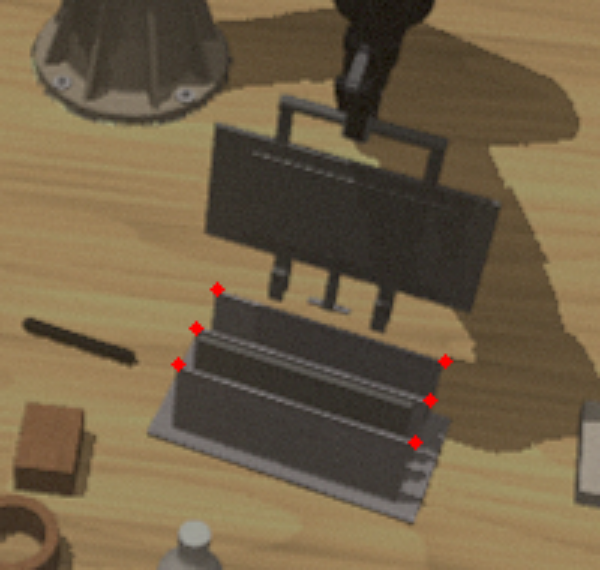

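View pics/side6b.png

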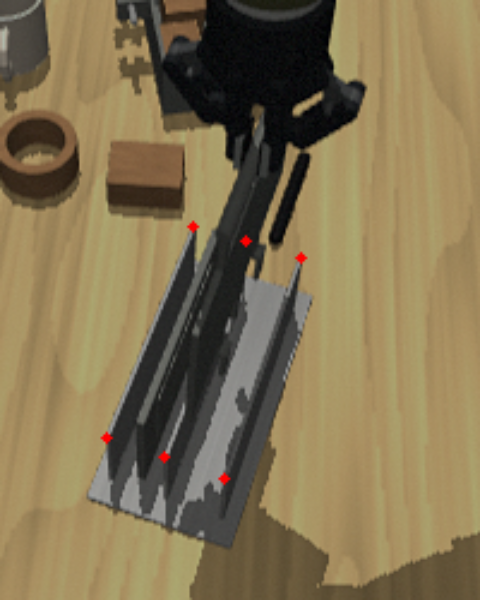

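View pics/wrist6b.png

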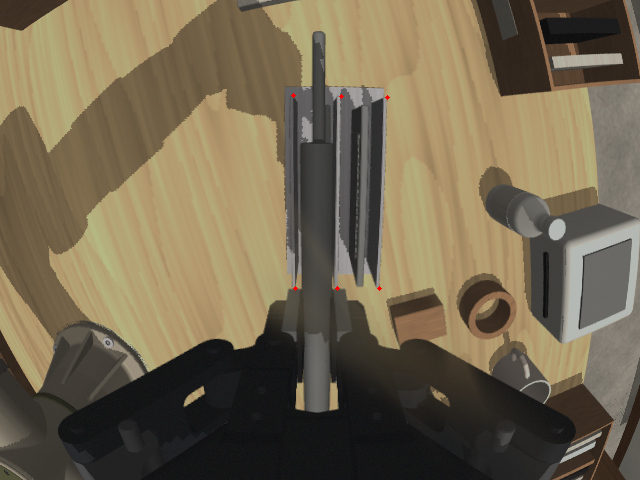

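move_arm([
  [[0, 0, -0.3], [0, 0, -0.02], -1],
  [[0, 0, -0.3], [0, 0, 0], -1],
  [[0, 0, -0.3], [0, 0, 0], -1],
  [[0, 0, -0.3], [0, 0, 0], -1],
  [[0, 0, -0.3], [0, 0, 0], -1],
])

```text
clock: 10.5
tcp_pos: [0.4886, 0.2346, 0.3142]
orientation: [0.0, 0.791, 0.612, 0.0]
wrist_force: [0.1, 0.4, -2.0]
finger_gap: 0.0102
```

```bash
python3 -c "
from h import *
err((.4874,.2364,.229),-.2522)
for n in('scene','side'):
    d=save(n,n+'7');im=d['frame'][:,:,::-1].copy()
    if n=='scene':im=cv2.resize(im[130:300,330:470],None,fx=3.5,fy=3.5)
    if n=='side':im=cv2.resize(im[210:430,280:420],None,fx=2.7,fy=2.7)
    cv2.imwrite('pics/'+n+'7b.png',im)
"
```

```text
shift [-0.031  0.046 -2.129] turn [0.001 0.001 0.013] F [ 0.1  0.4 -2. ] gap 0.0102 tcp [0.4886 0.2346 0.3142] t 10.5
```

View pics/scene7b.png

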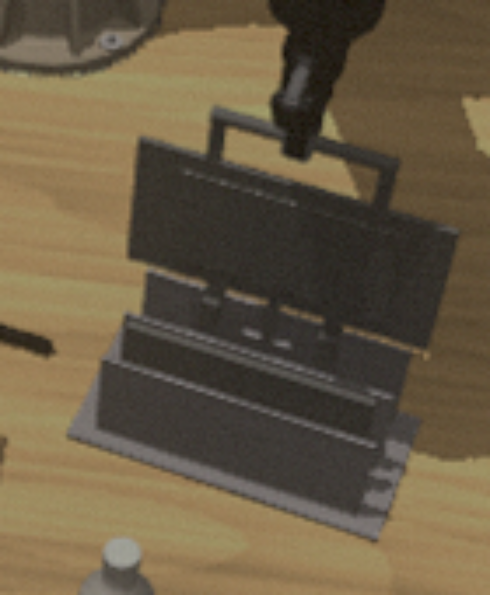

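View pics/side7b.png

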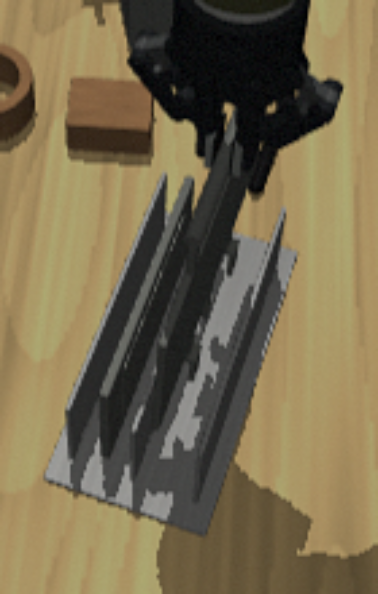

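The knuckles (scene crop at 215,300 and 330,330) now show in front of the near sheet, inside the empty bay. I'll keep lowering.

move_arm([
  [[-0.02, 0.02, -0.3], [0, 0, 0], -1],
  [[0, 0, -0.3], [0, 0, 0], -1],
  [[0, 0, -0.3], [0, 0, 0], -1],
  [[0, 0, -0.3], [0, 0, 0], -1],
  [[0, 0, -0.2], [0, 0, 0], -1],
])

```text
clock: 11.1
tcp_pos: [0.487, 0.236, 0.2571]
orientation: [-0.0, 0.791, 0.612, -0.001]
wrist_force: [-0.7, -0.0, -3.3]
finger_gap: 0.0103
```

```bash
python3 -c "
from h import *
err((.4874,.2364,.229),-.2522)"
```

```text
shift [ 0.009  0.009 -0.703] turn [ 0.004 -0.01   0.004] F [-0.7 -0.  -3.3] gap 0.0103 tcp [0.487  0.236  0.2571] t 11.1
```

move_arm([
  [[0, 0, -0.2], [0, 0, 0], -1],
  [[0, 0, -0.15], [0, 0, 0], -1],
  [[0, 0, -0.1], [0, 0, 0], -1],
])

```text
clock: 11.4
tcp_pos: [0.4875, 0.2361, 0.2402]
orientation: [-0.0, 0.791, 0.612, -0.0]
wrist_force: [-0.1, 1.3, -2.8]
finger_gap: 0.0103
```

```bash
python3 -c "
from h import *
err((.4874,.2364,.229),-.2522)"
```

```text
shift [-0.002  0.007 -0.279] turn [ 0.001 -0.002  0.004] F [-0.1  1.3 -2.8] gap 0.0103 tcp [0.4875 0.2361 0.2402] t 11.4
```

move_arm([
  [[0, 0, -0.08], [0, 0, 0], -1],
  [[0, 0, -0.08], [0, 0, 0], -1],
  [[0, 0, 0], [0, 0, 0], -1],
])

```text
clock: 11.7
tcp_pos: [0.4875, 0.2361, 0.2341]
orientation: [-0.0, 0.791, 0.612, -0.0]
wrist_force: [0.3, -0.4, -2.0]
finger_gap: 0.0101
```

move_arm([
  [[0, 0, -0.05], [0, 0, 0], -1],
  [[0, 0, -0.05], [0, 0, 0], -1],
  [[0, 0, 0], [0, 0, 0], -1],
])

```text
clock: 12.0
tcp_pos: [0.4875, 0.2361, 0.2301]
orientation: [-0.0, 0.791, 0.612, -0.0]
wrist_force: [0.1, 0.8, -3.1]
finger_gap: 0.0102
```

move_arm([
  [[0, 0, -0.05], [0, 0, 0], -1],
  [[0, 0, -0.02], [0, 0, 0], -1],
  [[0, 0, 0], [0, 0, 0], -1],
])

```text
clock: 12.3
tcp_pos: [0.4888, 0.2362, 0.2297]
orientation: [0.001, 0.791, 0.612, 0.002]
wrist_force: [-0.9, -1.9, 6.6]
finger_gap: 0.0102
```

move_arm([
  [[0, 0, -0.05], [0, 0, 0], -1],
  [[0, 0, -0.02], [0, 0, 0], -1],
  [[0, 0, 0], [0, 0, 0], -1],
])

```text
clock: 12.6
tcp_pos: [0.4903, 0.236, 0.2295]
orientation: [0.003, 0.791, 0.612, 0.004]
wrist_force: [-0.6, -3.1, 17.7]
finger_gap: 0.0102
```

It landed on the floor with +17.7 N on the wrist, at TCP z 0.2295, which fits bar z of about 0.2205. I'll ease off and check before letting go.

move_arm([
  [[0, 0, 0.11], [0, 0, 0], -1],
  [[0, 0, 0], [0, 0, 0], -1],
])

```text
clock: 12.8
tcp_pos: [0.4879, 0.2362, 0.2299]
orientation: [0.0, 0.791, 0.612, 0.001]
wrist_force: [-0.7, 0.3, -3.1]
finger_gap: 0.0104
```

```bash
python3 -c "
from h import *
err((.4874,.2364,.229),-.2522)
for n in('scene','side'):
    d=save(n,n+'8');im=d['frame'][:,:,::-1].copy()
    c=np.array(RACK)
    for z in(.0305+.149,.0305+.023):
        for y in(-.12,.12):
            u=proj(d,place(c,(-.025,y,z)))[0];cv2.circle(im,tuple(int(round(a)) for a in u),1,(0,0,255),-1)
    if n=='scene':im=cv2.resize(im[130:300,330:470],None,fx=3.5,fy=3.5)
    if n=='side':im=cv2.resize(im[210:430,280:420],None,fx=2.7,fy=2.7)
    cv2.imwrite('pics/'+n+'8b.png',im)
"
```

```text
shift [-0.011  0.004 -0.022] turn [-0.004  0.01   0.005] F [-0.7  0.3 -3.1] gap 0.0104 tcp [0.4879 0.2362 0.2299] t 12.8
```

View pics/scene8b.png

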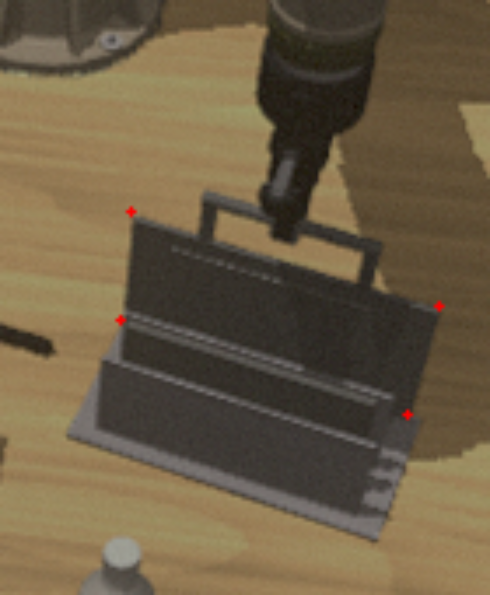

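View pics/side8b.png

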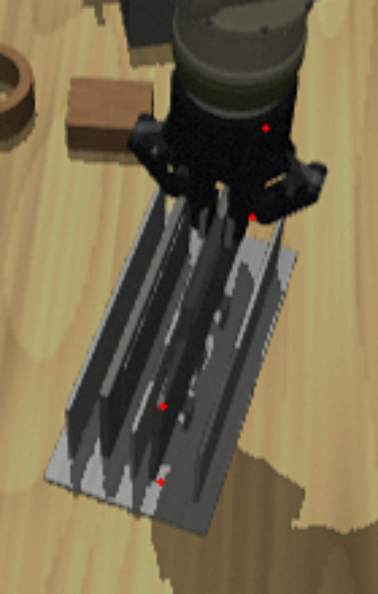

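move_arm([
  [[0, 0, -0.04], [0, 0, 0], -1],
  [[0, 0, 0], [0, 0, 0], -0.6],
  [[0, 0, 0], [0, 0, 0], -0.4],
  [[0, 0, 0], [0, 0, 0], -0.2],
  [[0, 0, 0], [0, 0, 0], -0.1],
], newtons=20)

```text
clock: 13.4
tcp_pos: [0.4872, 0.2361, 0.2269]
orientation: [-0.0, 0.791, 0.612, -0.001]
wrist_force: [0.0, 0.5, -0.1]
finger_gap: 0.0384
```

```bash
python3 -c "
from h import *
err((.4874,.2364,.229),-.2522)
save('wrist','w9')
for n in('scene','side'):
    d=save(n,n+'9');im=d['frame'][:,:,::-1].copy()
    if n=='scene':im=cv2.resize(im[130:300,330:470],None,fx=3.5,fy=3.5)
    cv2.imwrite('pics/'+n+'9b.png',im)
"
```

```text
shift [0.005 0.008 0.052] turn [ 0.003 -0.008  0.004] F [ 0.   0.5 -0.1] gap 0.0384 tcp [0.4872 0.2361 0.2269] t 13.4
```

View pics/scene9b.png

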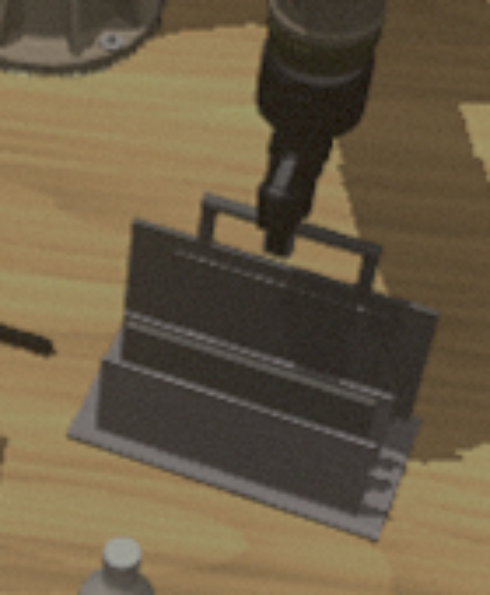

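View pics/w9.png

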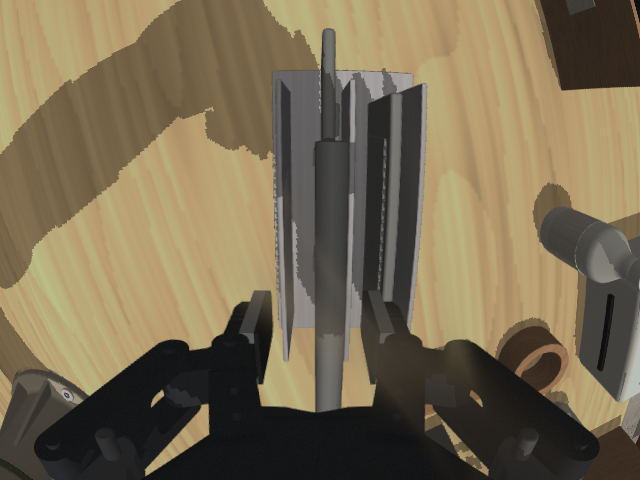

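The lid stands free, tilted slightly towards +x. The bar (column about 331) is clear of both pads (inner faces about 272 and 363). I'll go straight up.

move_arm([
  [[0.05, 0, 0.1], [0, 0, 0], 0.0],
  [[0, 0, 0.3], [0, 0, 0], 0.0],
  [[0, 0, 0.5], [0, 0, 0], 0.0],
  [[0, 0, 0.7], [0, 0, 0], 0.0],
  [[0, 0, 0.7], [0, 0, 0], 0.0],
])

```text
clock: 14.05
tcp_pos: [0.4894, 0.2361, 0.3214]
orientation: [0.0, 0.791, 0.612, 0.0]
wrist_force: [0.9, 0.0, -0.0]
finger_gap: 0.0428
```

move_arm([
  [[-0.4, -0.2, 0.5], [0, 0, 0], 0.0],
  [[-0.6, -0.3, 0.3], [0, 0, 0], 0.0],
  [[-0.5, -0.5, 0], [0, 0, 0], 0.0],
  [[0, 0, 0], [0, 0, 0], 0.0],
  [[0, 0, 0], [0, 0, 0], 0.0],
])

```text
clock: 14.55
tcp_pos: [0.4297, 0.1961, 0.3528]
orientation: [0.0, 0.791, 0.612, 0.001]
wrist_force: [0.3, -0.5, 0.2]
finger_gap: 0.0423
```

```bash
python3 -c "
from h import *
print(st())
a=eyes.read_camera('scene')['frame'].astype(int);
for n in('scene','side'):
    d=save(n,n+'10')
for n in('scene','side'):
    d=eyes.read_camera(n);im=d['frame'][:,:,::-1].copy()
    for z in(.0305+.149,.0305+.023,.0305+.19):
        for y in((-.12,.12) if z<.2 else (-.068,.068)):
            u=proj(d,place(RACK,(-.025,y,z)))[0];cv2.circle(im,tuple(int(round(a)) for a in u),1,(0,0,255),-1)
    if n=='scene':im=cv2.resize(im[130:300,330:470],None,fx=3.5,fy=3.5)
    if n=='side':im=cv2.resize(im[210:430,280:420],None,fx=2.7,fy=2.7)
    cv2.imwrite('pics/'+n+'10b.png',im)
"
```

```text
{'clock': 14.55, 'joint_pos': [0.2578, 0.1004, 0.027, 1.4949, 0.0001, 2.082], 'tcp_pos': [0.4297, 0.1961, 0.3528], 'orientation': [0.0005, 0.7908, 0.6121, 0.0012], 'wrist_force': [0.3118, -0.4814, 0.2357], 'ft_torque': [0.0086, -0.0612, 0.0281], 'finger_gap': 0.0423}
```

View pics/scene10b.png

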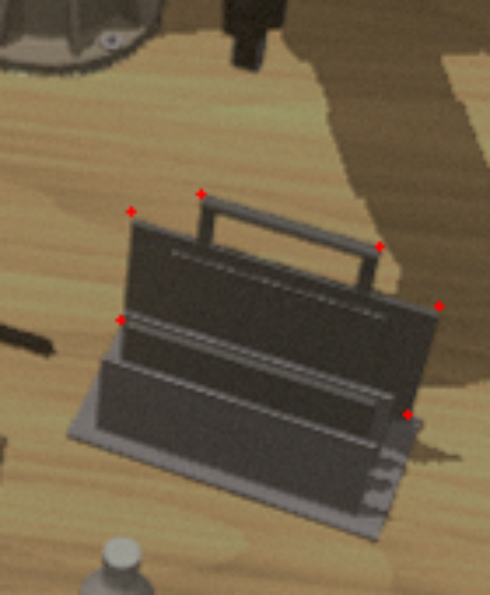

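View pics/side10b.png

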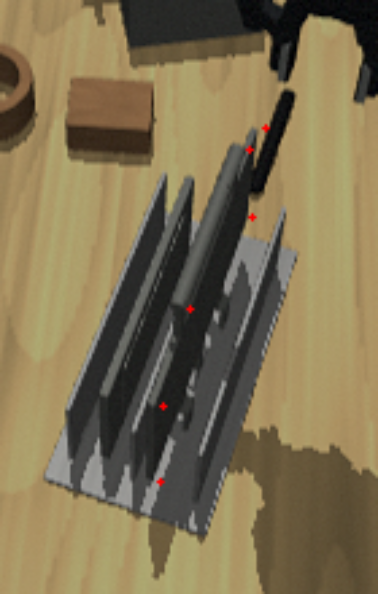

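View pics/scene10.png

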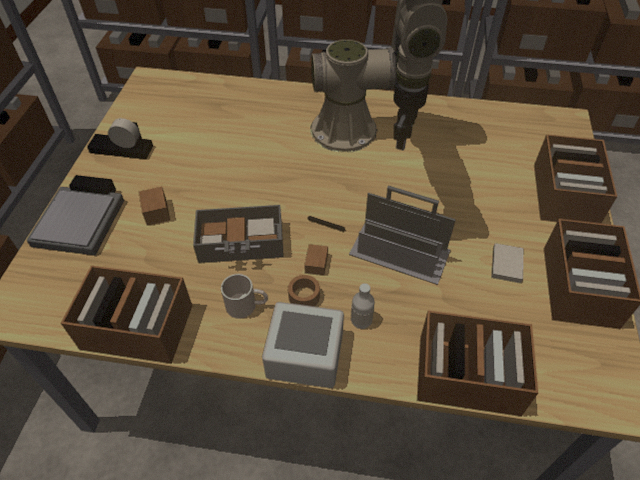

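Lid stands in the bay, about 5 mm off centre at the base and 8 mm at the top of the plate. The bystanders sit at their starting pixels and the arm is clear. Handing in.

```bash
python3 -c "
from h import *
im0=cv2.imread('pics/scene0.png').astype(int);im1=cv2.imread('pics/scene10.png').astype(int)
for n,(x,y) in dict(tape=(304,290),carton=(317,258),spray=(363,308),mug=(240,297),marker=(326,223),packet=(508,262),cartonL=(154,206)).items():
    print(n,round(float(abs(im0-im1)[y-18:y+18,x-18:x+18].mean()),1))
print(job.hand_in())"
```

```text
tape 3.7
carton 3.7
spray 3.4
mug 3.6
marker 4.0
packet 3.8
cartonL 3.7
the job is handed in; nothing more can be done
None
```

I raised the lid by its bar to vertical and lifted it off its pins, then stood it in the rack's empty bay with the handle on top. I let go, backed the arm clear and handed the job in at about 15 s; it reports no verdict.

- **Notch:** no rocking was needed, because the first gentle pull at vertical met no block. The wrist carried only the lid's weight, about 3 N.
- **Forces:** the highest wrist reading was about 18 N, when the lid touched the bay floor. Readings were taken only at the end of each move, so a brief peak between them would not show.
- **Final position:** by eye, the last pictures show the lid at rest and upright within a few degrees. It sits about 5 mm off the bay's middle at the base and 8 mm at the top of the plate, both towards +x. I did not fit its final pose numerically.
- **Bystanders:** the before-and-after pictures differ only at noise level around all seven, and the fingers read no load after release.
- **Disagreement:** the bar sat about 8–10 mm below the TCP in the pinch, where I had planned for it to be at the TCP. I allowed for this from the force readings and pictures, and the height at touchdown agreed with it.

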